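# Shut the tin's bay and swing the catch across it

## Robot

A 6-joint arm with a two-finger parallel gripper is mounted at the origin on the work surface. World frame = base frame: x ahead of the robot, y to its left, z up, the work surface at z = 0. Lengths are in mm, angles in rad, forces in N, time in s.
With the tool pointing down it reaches from about 300 to 775 mm from the base axis. Payload 14.6 kg.
Tool frame: the origin (TCP) lies between the finger pads; the fingertips stand 8 mm ahead of it and the grasp point (between the pads) lies 11 mm behind it; y points along the fingers, x is the direction in which the jaws open and shut, and the axes are right-handed (so a half turn about y gives the same grasp; the last joint's range is limited). The gripper opens to 94 mm and grips with 3 to 60 N. Pads are 16 mm wide; open, the fingers measure 119 mm over their backs; the gripper's body (75 mm by 177 mm) begins 78 mm behind the grasp point.
Start: joints at [-0.067, 0.3, 1.521, -0, 1.321, -0.067], TCP at [549.99, -0.002, 213.446] pointing down, gripper open.
Joint ranges: [-3.03, 3.03], [-0.79, 2.21], [0.23, 2.52], [-1.04, 4.18], [0, 3.07], [-2.55, 2.55]. Speed limits (rad/s): [2.22, 2.22, 2.57, 3.14, 3.14, 3.14].

## Interface

Orientations are given as [roll, pitch, yaw] about the fixed x, y, z axes, in that order (R = Rz(yaw) Ry(pitch) Rx(roll)).
In Python, from cell import read_state, imaging, order gives the robot as it stands. The module is installed in compiled form; this text tells all that it offers.
- The arm moves only by the shell command python3 -m handwheel 'ROWS' [FORCE]. ROWS is JSON, a list that holds one entry, the list of rows, each a list of 7 numbers: the shift along the tool's x, y, z in mm, then the turn, a rotation vector about the tool's x, y, z in degrees, then the opening, from -1 (shut) to 1 (fully open), so that 0 is half open. A call has 1 to 5 rows; each row is the pose to reach, as a shift and turn from the pose measured when the call began, along the tool's axes at that moment; what a row does not reach only later rows make up. A row lasts 1/12 s, in which the tool goes at most 41.7 mm and 7.16 degrees, less where a joint would pass 70% of its speed; a pose out of reach is approached as far as the arm can. A call with a gripper value outside its range is refused whole. The fingers move at their own pace and stop on an object; FORCE is the grip in N (left out, the last holds). Time passes only in rows, so rows that repeat a pose let the fingers close. It gives the time, the measured TCP pose, the force and the opening at its end, in the units of the state.
- read_state(): the state, without advancing time (a new reading comes with each control period).
- imaging.camera(name): name is "scene" or "side" or "wrist"; returns (picture, depth): 400x640x3 uint8, red, green, blue; 400x640 float32, mm along the optical axis (not along the pixel's ray), 0 where there is no reading.
- imaging.get_calibration(name): a dict with "mtx" (3x3 intrinsics, pixels), "dist" ([k1, k2, p1, p2, k3] as OpenCV has them; the pictures are not rectified), "world_from_camera" (4x4, takes a point from camera to world coordinates); the wrist camera has in their place "hand_eye" (4x4, takes a point from camera to tool coordinates, whose origin is the TCP and whose axes are the tool frame's). Camera axes: x right, y down, z forward; pixel columns grow to the right and rows downward; lengths in mm; the calibration is good to about 2 mm. A picture is of the moment at which its call begins: read the wrist's pose just before it. get_calibration takes no time and is no camera call.
- order.sign_off(): hands the job in, once; it reports no verdict.
The state is a dict: "clock": time; "joints": joint angles; "qd": joint speeds; "effort": joint torques, N m; "eef_pos": TCP position; "eef_rot": TCP orientation; "wrist_force": force on the tool from outside, world axes, zero at the start; "moment": the same for the moment, N m; "finger_gap": finger opening in mm.
Only numpy, scipy, OpenCV 4.12 (cv2) and the standard library are available. Lean on these libraries where they do the work, as an engineer would, in place of code of your own. Each camera call takes 0.05 s, during which the arm holds its last target.

## Task

The filled tin in the wooden box is ready to be put away: with your fingertips push the lid of the bay that holds it fully shut, then push the steel catch all the way round across the front of that lid. Push only: do not pinch the catch or lift anything; leave the other bay's lid open as it is, and do not disturb the things around.

Things in the scene. Friction and masses are not known exactly. Their poses are not given: they have to be found in the camera images.
- box: Plywood box, 150 mm deep (its x), 283 mm wide (its y), 70 mm to the top of its walls, fixed. Origin: centre of its underside. Its -x side faces the robot; +y is its left as the robot sees it. Two bays, centred at y = +82 mm (left) and -82 mm (right), each with a wooden sliding lid; a swinging steel catch stands between the lids at the near (-x) side.
- lid_left (a joint): Slide of the left lid, a board 150 mm deep, 104 mm wide, 18 mm thick, lying on the box walls (top 88.5 mm above the table). In m: 0 = fully shut, at a stop, its near edge flush with the box's near side; it grows to 0.11 as the lid is drawn out along the box's -x, overhanging towards the robot. Slides stiffly (about 2 N) and stays where it is left.
- lid_left_edge (a point): Centre of the near end face (facing the box's -x, towards the robot) of the left lid, half-way up its 18 mm thickness, at y = +82 mm of the box; it moves with the lid. Pushing this face along the box's +x shuts the lid.
- lid_right (a joint): Slide of the right lid, a board 150 mm deep, 104 mm wide, 18 mm thick, lying on the box walls (top 88.5 mm above the table). In m: 0 = fully shut, at a stop, its near edge flush with the box's near side; it grows to 0.11 as the lid is drawn out along the box's -x, overhanging towards the robot. Slides stiffly (about 2 N) and stays where it is left.
- lid_right_edge (a point): Centre of the near end face (facing the box's -x, towards the robot) of the right lid, half-way up its 18 mm thickness, at y = -82 mm of the box; it moves with the lid. Pushing this face along the box's +x shuts the lid.
- catch (a joint): Swing of the steel catch about its upright pin, in rad. 0 = its arm points along the box's -x, between the lids, clear of both; +1.57 (a stop) = the arm lies along the box's +y, across the near edge of a shut left lid; -1.57 (a stop) = along -y, across the near edge of a shut right lid. Light friction (0.06 N m); it stays where it is left.
- catch_pivot (a point): Point on the axis of the catch's pin, 109 mm above the table, 10 mm below the plate's top edge, 87 mm from the box's origin along its -x. Fixed to the box.
- catch_mid (a point): Point inside the catch: an upright steel plate 8 mm thick, from 73 to 119 mm above the table, so it rises 30 mm above the lids; its arm reaches 75 mm from the pin, with a 20 mm tail behind the pin. The point is on the arm 50 mm from the pin's axis, 109 mm above the table, and moves with the catch.
- tin_center (a point): Centre, half-way up, of a low round tin filled with cardboard, 60 mm across and 45 mm tall, standing in the far part of one of the two bays: the bay to be closed.
- pack_center (a point): Centre, half-way up, of a small square pack of cardboard, 50 x 50 mm and 30 mm tall, lying in the other bay, which stays open.
- filled_a: Bystander on the table: a cardboard-filled tin, 74 mm across, 85 mm tall. Origin: centre of its underside.
- filled_b: Bystander on the table: a second filled tin, 74 mm across, 85 mm tall. Origin: centre of its underside.
- empty_a: Bystander on the table: an empty open tin, 90 mm across, 105 mm tall. Origin: centre of its underside.
- empty_b: Bystander on the table: an empty open tin, 80 mm across, 85 mm tall. Origin: centre of its underside.
- stack: Bystander on the table: a stack of 90 mm cardboard squares, 54 mm tall. Origin: centre of its underside.
- jar: Bystander on the table: a capped clear jar, 60 mm across, 90 mm tall. Origin: centre of its underside.
- scissors: Bystander on the table: a pair of scissors with black handles lying flat, 160 mm long, 9 mm thick. Origin: centre of its underside.

How it is judged (in metres and radians):
On the way, in this order (a step that is already met when the one before it is completed fails the run):
1. the lid over the bay with the tin is fully shut, the catch not yet across it (((y of tin_center in the frame of box above 0 m and value of joint lid_left below 0.005 m) or (y of tin_center in the frame of box below 0 m and value of joint lid_right below 0.005 m))), for 0.2 s.
2. the catch is swung across that shut lid (((y of tin_center in the frame of box above 0 m and value of joint lid_left below 0.005 m and value of joint catch above 1.42 rad) or (y of tin_center in the frame of box below 0 m and value of joint lid_right below 0.005 m and value of joint catch below -1.42 rad))), for 0.2 s.
At the end, for the whole second after the job is handed in: The lid of the bay that holds the tin is within 5 mm of fully shut, the catch is turned to its side by more than 1.42 rad (within 9 degrees of its stop) and still, and the other lid is within 15 mm of where it stood (((y of tin_center in the frame of box above 0 m and value of joint lid_left below 0.005 m and value of joint catch above 1.42 rad and distance of lid_right_edge from where it was at the start of the episode below 0.015 m) or (y of tin_center in the frame of box below 0 m and value of joint lid_right below 0.005 m and value of joint catch below -1.42 rad and distance of lid_left_edge from where it was at the start of the episode below 0.015 m)) and velocity of joint catch between -0.05 and 0.05 rad/s); the robot touches nothing.
It fails at once if the catch is pinched: both its faces pressed at once with more than 2 N (contact force between the fingers and catch_c1 above 2 N and contact force between the fingers and catch_c2 above 2 N).
It fails at once if the lid of the other bay is moved more than 20 mm ((y of tin_center in the frame of box above 0 m and distance of lid_right_edge from where it was at the start of the episode above 0.02 m) or (y of tin_center in the frame of box below 0 m and distance of lid_left_edge from where it was at the start of the episode above 0.02 m)).
It fails at once if the tin or the pack in the box is lifted (its centre more than 25 mm up) or shifted more than 40 mm (height (world z) of tin_center above 0.054 m or height (world z) of pack_center above 0.047 m or distance of any of tin_center, pack_center from where it was at the start of the episode above 0.04 m).
It fails at once if a bystander is lifted, or moved more than 25 mm (distance of any of filled_a, filled_b, empty_a, empty_b, stack, jar, scissors from where it was at the start of the episode above 0.025 m).
It also fails if it takes over 48 s, if anything falls off the work surface, if the arm or the gripper's body presses on something with over 40 N, if the wrist force passes 120 N, or if a joint passes its speed limit or range.

## Working session

There is one attempt and no reset: what is moved stays moved. The work goes in short steps, Python scripts to look and compute and a shell command to move; the robot and the scene stay as the last step left them, time stands still between calls to the robot, and variables do not carry over. Pictures are saved under pics/ and viewed, and the job is handed in when it is done.

```bash
mkdir -p pics
python3 - <<'E'
from cell import read_state, imaging
import cv2,numpy as np
print(read_state())
for n in ("scene","side"):
    p,d=imaging.camera(n); cv2.imwrite(f"pics/{n}0.png",p[:,:,::-1]); np.savez(f"{n}0.npz",p=p,d=d)
    print(imaging.get_calibration(n))
print(imaging.get_calibration("wrist"))
E
```

```text
{'clock': 0.0, 'joints': array([-6.66291563e-02,  3.00481894e-01,  1.52159257e+00, -3.78928901e-05,
        1.32069897e+00, -6.66144987e-02]), 'qd': array([ 0.00154192, -0.00031149, -0.00055405, -0.00123834,  0.00210399,
       -0.00026862]), 'effort': array([-1.53750298e-03, -5.31805658e+01, -3.52735734e+01,  7.07558286e-02,
        2.43994006e-02, -4.79655944e-05]), 'eef_pos': array([ 5.49740879e+02, -1.13426236e-02,  2.12875545e+02]), 'eef_rot': array([-1.57075435e+00,  1.18061112e-03, -5.23269513e-06]), 'wrist_force': array([-1.32549745, -0.14203313, -0.34421264]), 'moment': array([-0.04219351,  0.00251844,  0.01143444]), 'finger_gap': 94.19058144585973}
{'mtx': array([[499.82864199,   0.        , 308.48153694],
       [  0.        , 499.82864199, 197.80724815],
       [  0.        ,   0.        ,   1.        ]]), 'dist': array([-0.13604385,  0.        ,  0.        ,  0.        ,  0.        ]), 'world_from_camera': array([[-6.06186103e-01,  6.77294514e-01, -4.16905925e-01,
         1.14525291e+03],
       [ 7.95162517e-01,  5.05597622e-01, -3.34794886e-01,
         4.60459274e+02
[... 681 characters left out ...]
69686683e+02],
       [ 0.00000000e+00,  0.00000000e+00,  0.00000000e+00,
         1.00000000e+00]])}
{'mtx': array([[298.22868496,   0.        , 321.54338084],
       [  0.        , 298.22868496, 200.81173231],
       [  0.        ,   0.        ,   1.        ]]), 'dist': array([-0.04198267,  0.        ,  0.        ,  0.        ,  0.        ]), 'hand_eye': array([[ 9.99998955e-01,  8.25353701e-04,  1.18720306e-03,
         8.74698828e-01],
       [-9.65582685e-04, -2.29965007e-01,  9.73198419e-01,
        -1.70636718e+02],
       [ 1.07624808e-03, -9.73198548e-01, -2.29963969e-01,
         6.69917689e+01],
       [ 0.00000000e+00,  0.00000000e+00,  0.00000000e+00,
         1.00000000e+00]])}
```

View pics/scene0.png

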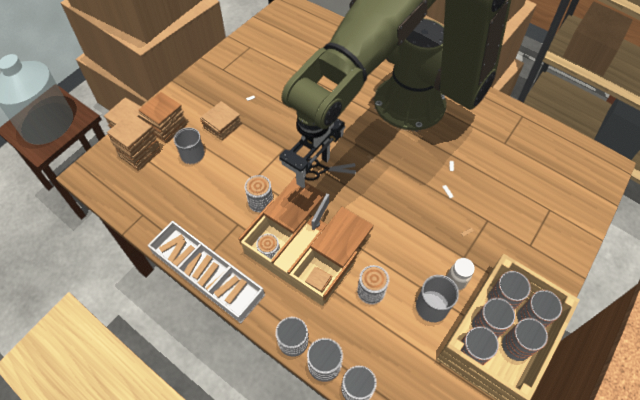

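View pics/side0.png

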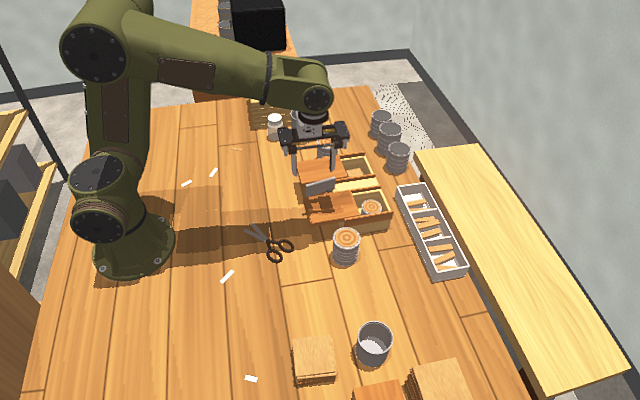

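The scene view shows the tin at (268,243), on the −y side, so it is in the right bay. The pack is at (318,277). The catch is near (320,212), a filled tin stands by the right lid at (258,190), and the scissors are near (340,168). Next I'll measure these.

```bash
cat > h.py <<'E'
import numpy as np,cv2
from cell import imaging,read_state
def cloud(n,d,T=None):
    c=imaging.get_calibration(n); v,u=np.mgrid[0:400,0:640]
    uv=np.stack([u,v],-1).reshape(-1,1,2).astype(np.float64)
    xy=cv2.undistortPoints(uv,c["mtx"],c["dist"]).reshape(400,640,2)
    P=np.dstack([xy*d[...,None],d])
    if T is None: T=c["world_from_camera"]
    W=P@T[:3,:3].T+T[:3,3]; W[d<=0]=np.nan
    return W
def topdown(W,p,x0,x1,y0,y1,s,zlo,zhi):
    # top view: rows = x (far at top), cols = y (left = +y)
    H=int((x1-x0)*s);Wd=int((y1-y0)*s)
    im=np.zeros((H,Wd,3),np.uint8);z=np.full((H,Wd),-1e9)
    q=W.reshape(-1,3);c=p.reshape(-1,3)
    m=(q[:,2]>zlo)&(q[:,2]<zhi)&(q[:,0]>x0)&(q[:,0]<x1)&(q[:,1]>y0)&(q[:,1]<y1)
    q=q[m];c=c[m]
    o=np.argsort(q[:,2]);q=q[o];c=c[o]
    r=((x1-q[:,0])*s).astype(int).clip(0,H-1);k=((y1-q[:,1])*s).astype(int).clip(0,Wd-1)
    im[r,k]=c; z[r,k]=q[:,2]
    return im,z
E
python3 - <<'E'
from h import *
for n in("scene","side"):
    a=np.load(n+"0.npz");p,d=a["p"],a["d"];W=cloud(n,d)
    im,z=topdown(W,p,400,800,-250,250,1.5,-5,125)
    cv2.imwrite(f"pics/top_{n}.png",cv2.dilate(im,np.ones((2,2)))[:,:,::-1])
    crop=p[140:310,200:400] if n=="scene" else p[120:290,230:430]
    cv2.imwrite(f"pics/crop_{n}.png",cv2.resize(crop,None,fx=4,fy=3.5,interpolation=cv2.INTER_CUBIC)[:,:,::-1])
    for (nm,lo,hi) in(("lidtop",84,93),("catchtop",112,124)):
        m=(W[...,2]>lo)&(W[...,2]<hi)&(W[...,0]>450)&(W[...,0]<800)&(abs(W[...,1])<250)
        v,u=np.nonzero(m);nc,lab,st,ce=cv2.connectedComponentsWithStats(m.astype(np.uint8))
        for i in range(1,nc):
            if st[i,4]>25: 
                Q=W[lab==i];print(n,nm,st[i],Q.mean(0).round(1),Q.min(0).round(),Q.max(0).round())
E
```

```text
scene lidtop [245 175  26  22 359] [ 615.7 -150.4   87. ] [ 578. -187.   84.] [ 655. -114.   92.]
scene lidtop [ 238  177   87   62 1659] [610.1 -30.   88.6] [521. -88.  84.] [776.  31.  93.]
scene lidtop [ 307  206   67   90 1945] [609.5 138.6  88.5] [525.  78.  84.] [767. 199.  93.]
scene lidtop [360 266  11  16  60] [655.2 244.2  86. ] [632. 236.  84.] [682. 250.  90.]
scene catchtop [312 194  17  29 109] [583.2  47.8 118.5] [536.  34. 112.] [629.  62. 124.]
side lidtop [297 151  69  33 947] [607.6 134.7  89.9] [526.  76.  84.] [768. 200.  93.]
side lidtop [306 184  29  10  61] [583.1  45.5  88.2] [536.  34.  84.] [627.  57.  93.]
side lidtop [ 303  187   91   38 1436] [606.8 -35.1  89.7] [522. -89.  84.] [774.  33.  93.]
side lidtop [333 227  28  22 461] [ 615.  -151.8   87.4] [ 578. -188.   84.] [ 652. -111.   92.]
side catchtop [306 176  30  12 116] [582.4  47.5 118.6] [536.  35. 112.] [630.  62. 123.]
```

View pics/top_scene.png

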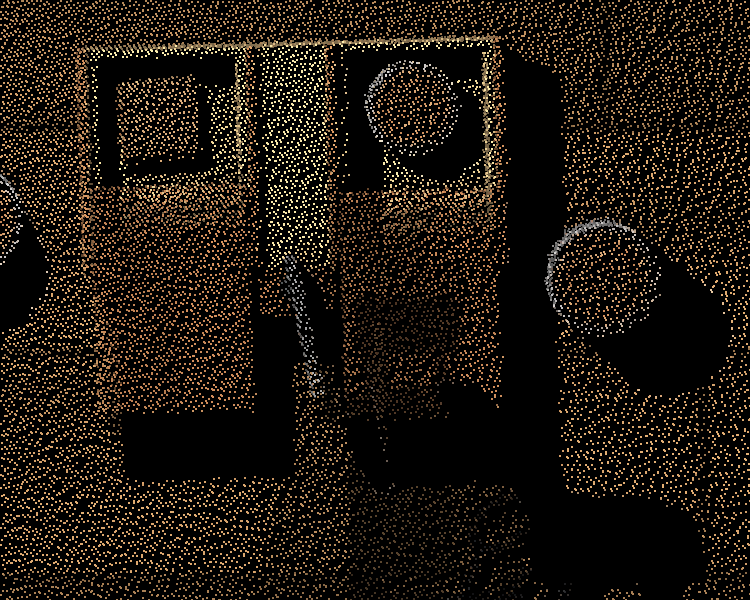

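View pics/crop_scene.png

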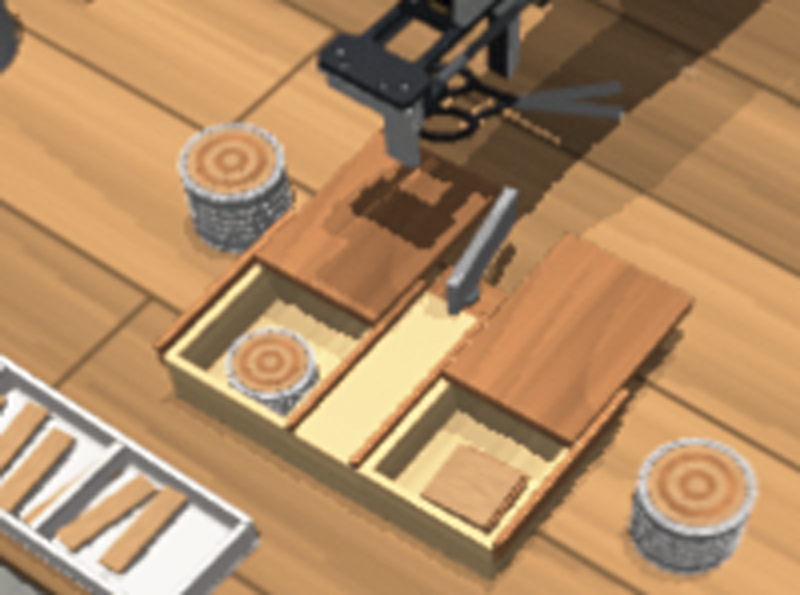

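Run:
```python
from h import *
for n in("scene","side"):
    a=np.load(n+"0.npz");W=cloud(n,a["d"])
    for nm,lo,hi,y0,y1 in(("Rlid",85,92,-95,32),("Llid",85,92,75,205),("catch",113,124,25,70)):
        m=(W[...,2]>lo)&(W[...,2]<hi)&(W[...,0]>500)&(W[...,0]<690)&(W[...,1]>y0)&(W[...,1]<y1)
        Q=W[m][:,:2].astype(np.float32)
        # reject stragglers: largest component
        nc,lab,st,_=cv2.connectedComponentsWithStats(m.astype(np.uint8));i=1+st[1:,4].argmax();Q=W[lab==i][:,:2].astype(np.float32)
        r=cv2.minAreaRect(Q);print(n,nm,r,cv2.boxPoints(r).round().tolist())
        l=cv2.fitLine(Q,cv2.DIST_HUBER,0,.01,.01).ravel();print(np.degrees(np.arctan2(l[1],l[0])))
```

```text
scene Rlid ((603.4129028320312, -29.53710174560547), (164.00868225097656, 119.50416564941406), 1.2810578346252441) [[520.0, 28.0], [523.0, -91.0], [687.0, -87.0], [684.0, 32.0]]
-10.506671
scene Llid ((607.3880615234375, 137.43995666503906), (164.7893829345703, 118.21231079101562), 0.22074133157730103) [[525.0, 196.0], [525.0, 78.0], [690.0, 79.0], [690.0, 197.0]]
3.9534042
scene catch ((582.9639282226562, 47.606727600097656), (94.53813171386719, 9.649514198303223), 11.524500846862793) [[536.0, 43.0], [538.0, 33.0], [630.0, 52.0], [628.0, 62.0]]
11.660851
side Rlid ((605.96728515625, -28.730106353759766), (167.39585876464844, 120.69017791748047), 0.004486924968659878) [[522.0, 32.0], [522.0, -89.0], [690.0, -89.0], [690.0, 32.0]]
-15.138498
side Llid ((607.60595703125, 137.65602111816406), (121.93148803710938, 162.76739501953125), 89.35816955566406) [[526.0, 78.0], [688.0, 76.0], [690.0, 198.0], [527.0, 200.0]]
-19.061245
side catch ((583.0402221679688, 48.647789001464844), (95.80000305175781, 13.680845260620117), 10.791800498962402) [[535.0, 46.0], [537.0, 33.0], [631.0, 51.0], [629.0, 64.0]]
12.039182
```

```bash
python3 -m handwheel '[[[-25,0,-10,0,0,0,-1],[-50,0,-20,0,0,0,-1],[-75,0,-32,0,0,0,-1],[-75,0,-32,0,0,0,-1],[-75,0,-32,0,0,0,-1]]]' 20
python3 - <<'E'
from h import *
s=read_state();print(s["eef_pos"],s["eef_rot"],s["finger_gap"])
from scipy.spatial.transform import Rotation as R
T=np.eye(4);T[:3,:3]=R.from_euler("xyz",s["eef_rot"]).as_matrix();T[:3,3]=s["eef_pos"]
p,d=imaging.camera("wrist");cv2.imwrite("pics/w1.png",p[:,:,::-1])
p,d=imaging.camera("scene");cv2.imwrite("pics/s1.png",cv2.resize(p[140:310,200:400],None,fx=4,fy=3.5)[:,:,::-1])
W=cloud("scene",d);Z=W[...,2]
m=(Z>85)&(Z<92)&(W[...,0]>505)&(W[...,0]<680)
for nm,b in(("L",170),("L",140),("L",110),("R",0),("R",-30),("R",-60)):
    k=m&(abs(W[...,1]-b)<12);print(nm,b,np.percentile(W[k][:,0],[0.5,1,3]),k.sum())
# far edge of box top
for b in range(-60,190,30):
    k=(Z>60)&(Z<76)&(W[...,0]>740)&(W[...,0]<790)&(abs(W[...,1]-b)<12);print(b,W[k][:,0].max())
for x in(700,730,755):
    k=(Z>60)&(Z<95)&(abs(W[...,0]-x)<10)&(W[...,1]>-110)&(W[...,1]<215);print(x,W[k][:,1].min(),W[k][:,1].max())
E
```

```text
clock: 0.52
eef_pos: [474.4, -32.3, 213.3]
eef_rot: [-1.571, 0.0, -0.001]
wrist_force: [0.8, 0.2, 0.1]
finger_gap: 64.2
[474.40016632 -32.29753561 213.34404175] [-1.57076721e+00  4.57634868e-04 -1.00044459e-03] 64.21102755089308
L 170 [526.53673066 527.62758427 529.94151148] 395
L 140 [526.83411256 527.49291982 533.36134794] 389
L 110 [528.15091467 528.98879786 531.80836375] 369
R 0 [523.52656741 524.47199357 527.54569528] 346
R -30 [524.8472198  525.28747037 529.78258081] 329
R -60 [525.46186732 525.8358549  528.52428675] 333
-60 776.0213998978313
-30 774.6039763333895
0 774.5441883541844
30 773.8656755932118
60 773.0087943443649
90 771.0580877313179
120 770.8992148795764
150 769.9849277915459
180 768.6322262566637
700 -88.77395064981613 198.42675837329307
730 -87.1183355912649 198.7932059008952
755 -85.84099104580321 199.428083664464
```

```bash
ls pics
```

```text
crop_scene.png
crop_side.png
s1.png
scene0.png
side0.png
top_scene.png
top_side.png
w1.png
```

View pics/s1.png

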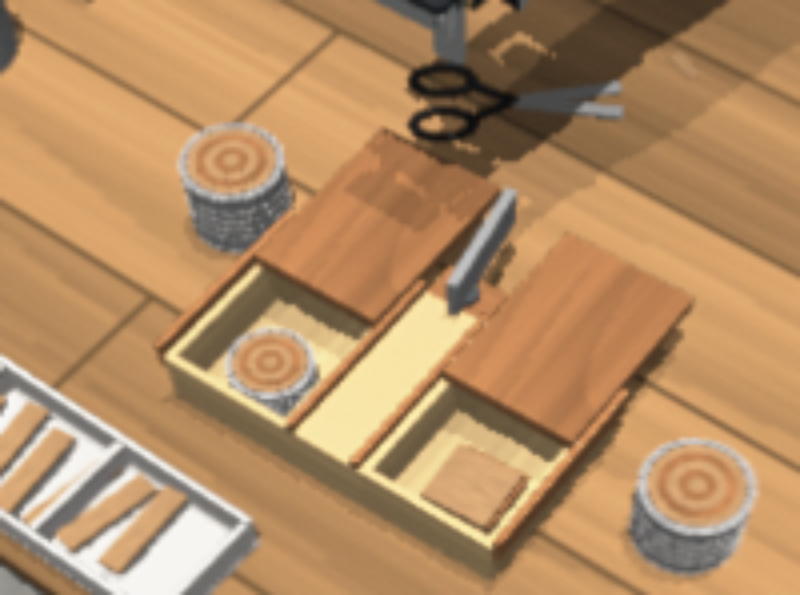

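View pics/w1.png

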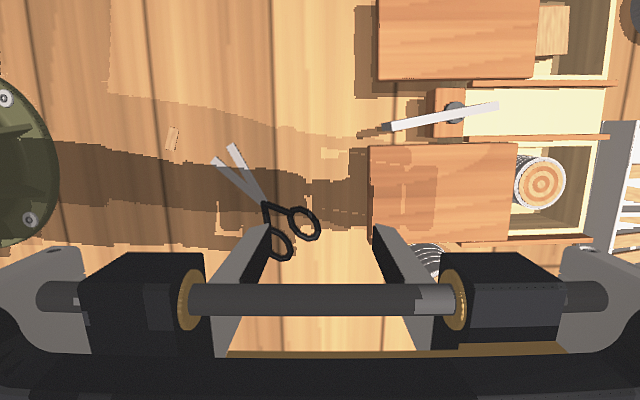

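```bash
python3 -m handwheel '[[[0,10,0,0,0,0,-1],[0,20,0,0,0,0,-1],[0,40,0,0,0,0,-1],[0,60,0,0,0,0,-1],[0,80,0,0,0,0,-1]]]' 20; python3 -m handwheel '[[[0,0,0,0,0,0,-1],[0,0,0,0,0,0,-1],[0,0,0,0,0,0,-1],[0,0,0,0,0,0,-1],[0,0,0,0,0,0,-1]]]'
```

```text
clock: 1.03
eef_pos: [475.1, -31.5, 130.9]
eef_rot: [-1.57, 0.002, 0.0]
wrist_force: [1.3, 0.1, -0.5]
finger_gap: 23.0
clock: 1.45
eef_pos: [475.6, -31.5, 131.8]
eef_rot: [-1.571, 0.0, 0.0]
wrist_force: [1.0, 0.5, -0.1]
finger_gap: 0.4
```

The lid edges are clear and the catch lies between the lids. The gripper is now shut, so I'll lower to the height of the right lid's end face.

```bash
python3 -m handwheel '[[[0,25,0,0,0,0,-1],[0,48,0,0,0,0,-1],[10,48,0,0,0,0,-1],[20,48,0,0,0,0,-1],[28,48,0,0,0,0,-1]]]'; python3 -m handwheel '[[[8,0,0.3,0,0,0,-1],[16,0,0.5,0,0,0,-1],[24,0,0.7,0,0,0,-1],[32,0,1,0,0,0,-1],[40,0,1.2,0,0,0,-1]]]'
```

```text
clock: 1.87
eef_pos: [504.4, -31.6, 84.3]
eef_rot: [-1.571, -0.001, 0.0]
wrist_force: [-0.8, -0.1, 0.1]
finger_gap: 0.4
clock: 2.28
eef_pos: [545.2, -30.4, 84.5]
eef_rot: [-1.571, -0.001, 0.0]
wrist_force: [-1.9, 0.0, 2.4]
finger_gap: 0.7
```

```bash
python3 -m handwheel '[[[10,0,0.3,0,0,0,-1],[20,0,0.5,0,0,0,-1],[30,0,0.8,0,0,0,-1],[40,0,1.1,0,0,0,-1],[50,0,1.4,0,0,0,-1]]]'
python3 - <<'E'
from h import *
p,d=imaging.camera("scene");cv2.imwrite("pics/s2.png",cv2.resize(p[140:310,200:400],None,fx=4,fy=3.5)[:,:,::-1])
E
```

```text
clock: 2.7
eef_pos: [596.0, -28.9, 84.5]
eef_rot: [-1.571, -0.001, 0.0]
wrist_force: [-2.1, -0.5, 0.7]
finger_gap: 0.5
```

View pics/s2.png

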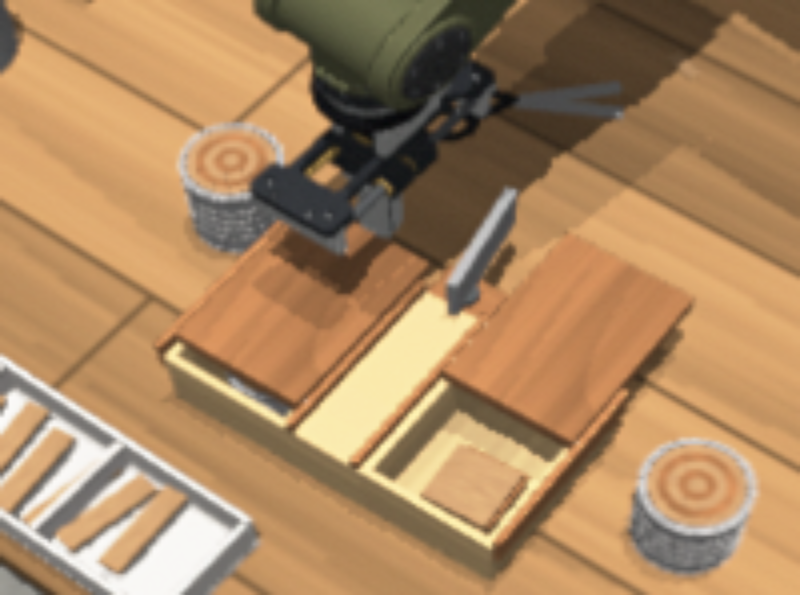

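The right lid is mostly shut, with its far edge at about (295,400) in the crop. The catch and left lid haven't moved. I'll push on to the stop in small steps.

```bash
python3 -m handwheel '[[[4,0,0,0,0,0,-1],[8,0,0,0,0,0,-1],[11,0,0.3,0,0,0,-1],[14,0,0.3,0,0,0,-1],[16,0,0.3,0,0,0,-1]]]'; python3 -m handwheel '[[[1,0,0,0,0,0,-1],[2,0,0,0,0,0,-1],[3,0,0,0,0,0,-1],[3,0,0,0,0,0,-1]]]'
```

```text
clock: 3.17
eef_pos: [611.0, -28.5, 84.2]
eef_rot: [-1.571, 0.005, 0.001]
wrist_force: [-33.0, 0.2, 17.3]
finger_gap: 0.8
clock: 3.5
eef_pos: [610.9, -28.4, 84.0]
eef_rot: [-1.57, 0.014, 0.001]
wrist_force: [-29.5, -0.4, 15.4]
finger_gap: 0.4
```

The force rose to 30 N at x=611, where the stop was predicted. Back off and raise.

```bash
python3 -m handwheel '[[[-15,0,-0.5,0,0,0,-1],[-30,0,-1,0,0,0,-1],[-45,-10,-1,0,0,0,-1],[-50,-45,0,0,0,0,-1],[-52,-80,0,0,0,0,-1]]]'
python3 - <<'E'
from h import *
s=read_state();print(s["eef_pos"],s["eef_rot"])
p,d=imaging.camera("scene");cv2.imwrite("pics/s3.png",cv2.resize(p[140:310,200:400],None,fx=4,fy=3.5)[:,:,::-1])
W=cloud("scene",d);Z=W[...,2]
for b in(-70,-50,-30,-10,10):
    k=(Z>85)&(Z<92)&(W[...,0]>505)&(W[...,0]<800)&(abs(W[...,1]-b)<10);x=np.sort(W[k][:,0]);print(b,x[:4],x[-4:])
E
```

```text
clock: 3.92
eef_pos: [558.8, -28.4, 165.1]
eef_rot: [-1.57, 0.016, 0.001]
wrist_force: [-0.0, 0.5, 1.4]
finger_gap: 0.8
[558.77952863 -28.43888476 165.05903603] [-1.57017218e+00  1.64839428e-02  6.53615061e-04]
-70 [625.58678716 626.02674432 627.32093763 628.03022196] [773.4027523  773.82303516 774.80090594 775.20841645]
-50 [624.02197241 624.63309019 625.59759779 625.8837531 ] [773.268272   773.38464887 773.78179519 774.17269984]
-30 [622.61915594 624.29266464 624.81207324 625.29011826] [772.96580152 773.07101051 773.29329294 774.28322561]
-10 [621.38012103 622.22538721 623.32064469 624.01251628] [772.61875095 773.50210572 773.8467576  773.9615195 ]
10 [623.61178775 623.71779918 623.85907648 624.88485291] [771.47881824 771.70191419 772.07203664 772.58071909]
```

View pics/s3.png

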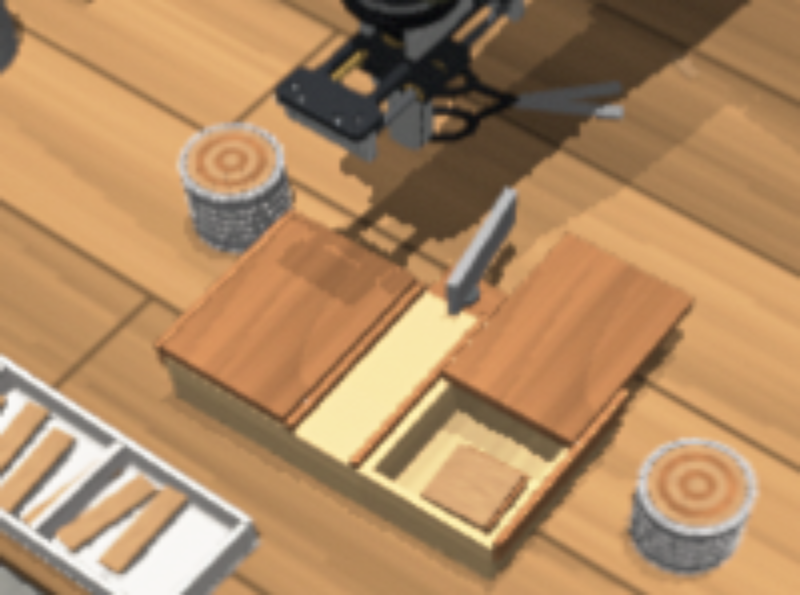

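The right lid is shut, with its edges at x≈624 and 773, flush with the box. Next I'll cross over the catch to its left side and lower to tip height ≈98 mm.

```bash
python3 -m handwheel '[[[0,0,35,0,0,0,-1],[0,0,70,0,0,0,-1],[0,0,102,0,0,0,-1],[0,30,102,0,0,0,-1],[0,58,102,0,0,0,-1]]]'
python3 - <<'E'
from h import *
s=read_state();print(s["eef_pos"],s["eef_rot"])
p,d=imaging.camera("scene");cv2.imwrite("pics/s4.png",cv2.resize(p[140:310,200:400],None,fx=4,fy=3.5)[:,:,::-1])
p,d=imaging.camera("side");cv2.imwrite("pics/d4.png",cv2.resize(p[120:290,230:430],None,fx=4,fy=3.5)[:,:,::-1])
E
```

```text
clock: 4.38
eef_pos: [562.4, 75.0, 115.8]
eef_rot: [-1.571, 0.001, 0.003]
wrist_force: [0.9, -0.3, -0.7]
finger_gap: 0.4
[562.36855427  74.97879485 115.76127384] [-1.57114284e+00  7.54708410e-04  3.31554329e-03]
```

View pics/s4.png

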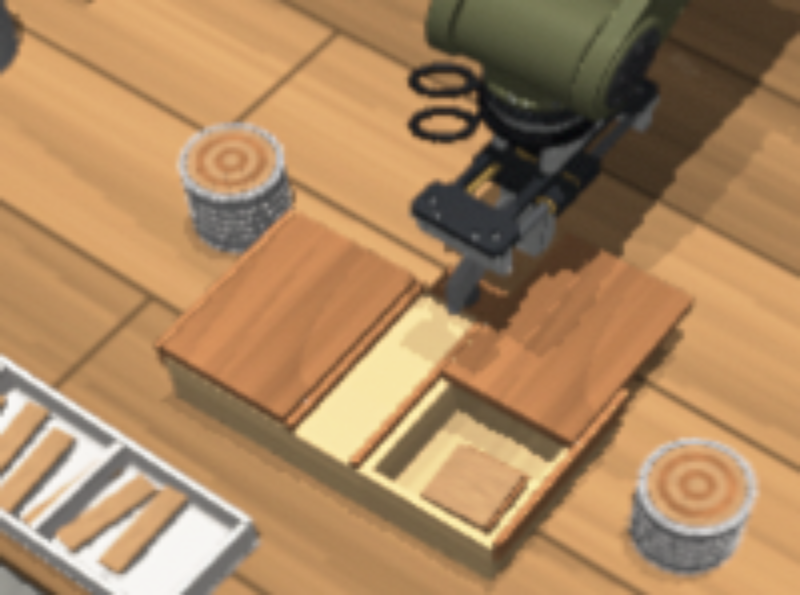

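View pics/d4.png

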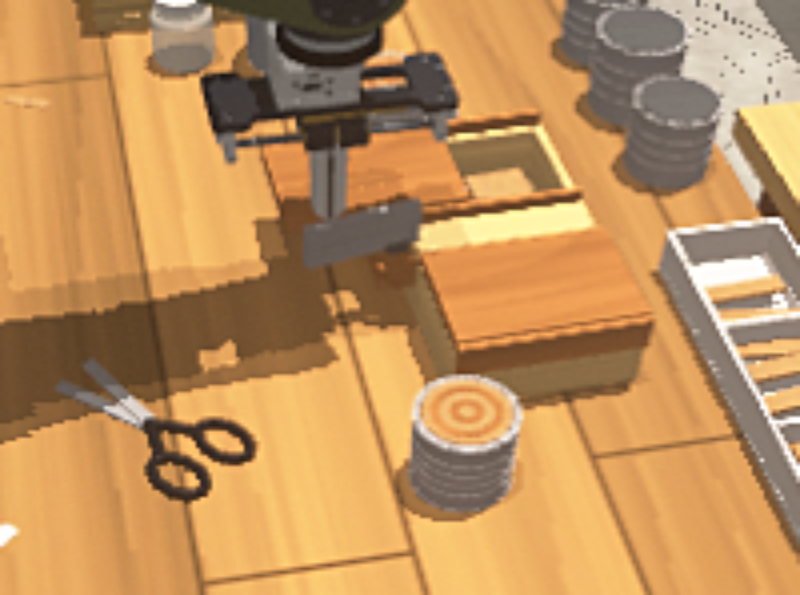

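The finger is on the catch's left face side and clear of the left lid. I'll lower 10 mm and start the swing along the worked-out arc (radius ≈55 mm about the pin at (610,52)).

```bash
python3 -m handwheel '[[[-5,5,-3,0,0,0,-1],[-9,10,-8,0,0,0,-1],[-9,10,-15,0,0,0,-1],[-9,10,-22,0,0,0,-1],[-9,10,-29,0,0,0,-1]]]'
python3 - <<'E'
from h import *
print(read_state()["eef_rot"])
p,d=imaging.camera("side");cv2.imwrite("pics/d5.png",cv2.resize(p[120:290,230:430],None,fx=4,fy=3.5)[:,:,::-1])
E
```

```text
clock: 4.9
eef_pos: [551.2, 43.6, 102.8]
eef_rot: [-1.572, 0.009, 0.001]
wrist_force: [1.5, 2.2, -0.1]
finger_gap: 0.7
[-1.57152557e+00  9.21775999e-03  9.21085359e-04]
```

View pics/d5.png

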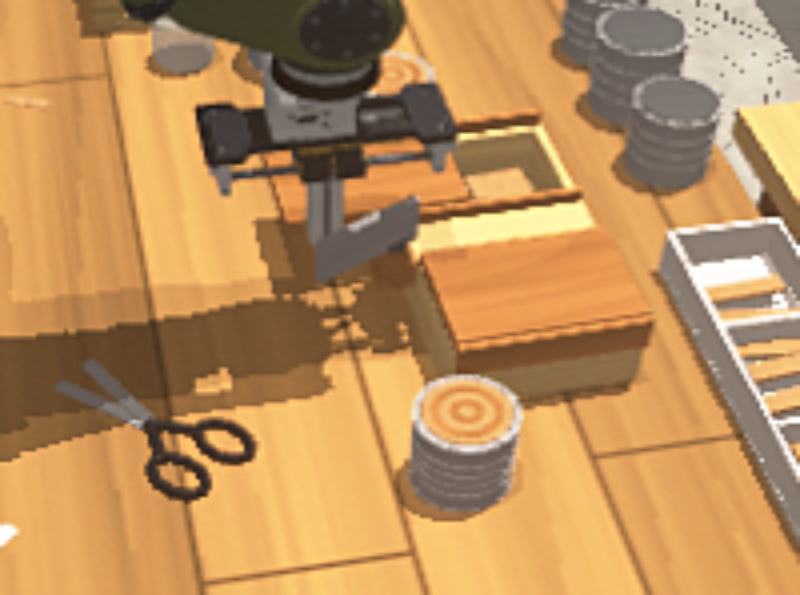

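The catch is turning under the finger (its tip is at (318,280) in the crop). Continuing the arc, slightly higher.

```bash
python3 -m handwheel '[[[3,-2,-4,0,0,0,-1],[5,-3,-10,0,0,0,-1],[7,-3,-17,0,0,0,-1],[11,-3,-23,0,0,0,-1],[15,-3,-29,0,0,0,-1]]]'
python3 - <<'E'
from h import *
print(read_state()["eef_rot"])
p,d=imaging.camera("side");cv2.imwrite("pics/d6.png",cv2.resize(p[120:290,230:430],None,fx=4,fy=3.5)[:,:,::-1])
E
```

```text
clock: 5.37
eef_pos: [566.7, 12.9, 105.7]
eef_rot: [-1.572, 0.009, 0.0]
wrist_force: [-1.7, 1.5, -0.6]
finger_gap: 0.4
[-1.57192086e+00  9.18131048e-03  2.54700954e-04]
```

View pics/d6.png

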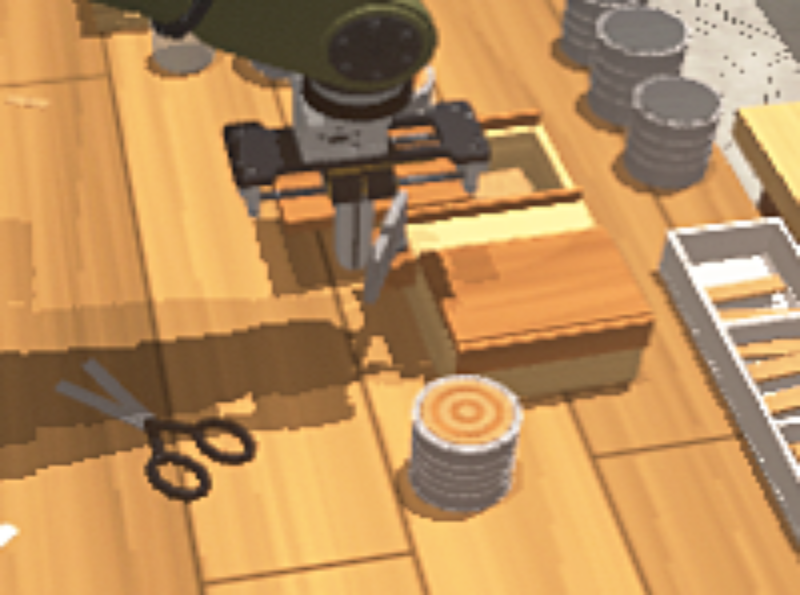

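It is now at about 60°, with the finger behind it. I'll finish the arc towards the stop.

```bash
python3 -m handwheel '[[[5,0,-4,0,0,0,-1],[10,0,-8,0,0,0,-1],[15,0,-11,0,0,0,-1],[20,0,-13,0,0,0,-1],[25,0,-15,0,0,0,-1]]]'; python3 -m handwheel '[[[1.5,0,0,0,0,0,-1],[3,0,0,0,0,0,-1],[4.5,0,0,0,0,0,-1],[6,0,0,0,0,0,-1]]]'
```

```text
clock: 5.83
eef_pos: [592.7, -3.2, 105.4]
eef_rot: [-1.572, 0.009, -0.0]
wrist_force: [-2.5, 1.2, 0.5]
finger_gap: 0.7
clock: 6.17
eef_pos: [594.8, -3.6, 105.0]
eef_rot: [-1.573, 0.021, 0.0]
wrist_force: [-46.3, -3.2, 24.4]
finger_gap: 0.5
```

The catch has stopped hard at x≈594.8, where the stop was predicted. Retreating, then checking.

```bash
python3 -m handwheel '[[[-10,0,0,0,0,0,-1],[-25,-5,0,0,0,0,-1],[-45,-30,0,0,0,0,-1],[-70,-65,0,0,0,0,-1],[-100,-100,0,0,0,0,-1]]]'; python3 -m handwheel '[[[-40,0,-40,0,0,0,-1],[-60,-20,-80,0,0,0,-1],[-60,-20,-80,0,0,0,-1],[-60,-20,-80,0,0,0,-1]]]'
python3 - <<'E'
from h import *
for n in("scene","side"):
    p,d=imaging.camera(n)
    crop=p[140:310,200:400] if n=="scene" else p[120:290,230:430]
    cv2.imwrite(f"pics/{n}7.png",cv2.resize(crop,None,fx=4,fy=3.5)[:,:,::-1])
    W=cloud(n,d);Z=W[...,2]
    m=(Z>100)&(Z<124)&(W[...,0]>560)&(W[...,0]<640)&(W[...,1]>-60)&(W[...,1]<90)
    Q=W[m][:,:2].astype(np.float32);l=cv2.fitLine(Q,cv2.DIST_HUBER,0,.01,.01).ravel();print(n,len(Q),cv2.minAreaRect(Q),np.degrees(np.arctan2(l[1],l[0])))
    for b in(-60,-30,0,110,140,170):
        k=(Z>85)&(Z<91)&(W[...,0]>505)&(W[...,0]<800)&(abs(W[...,1]-b)<10);x=np.sort(W[k][:,0]);print(b,x[[0,3,-4,-1]])
E
```

```text
clock: 6.58
eef_pos: [499.7, -3.4, 203.5]
eef_rot: [-1.573, 0.022, 0.0]
wrist_force: [0.6, -0.6, 0.9]
finger_gap: 0.4
clock: 6.92
eef_pos: [439.5, -85.9, 227.1]
eef_rot: [-1.575, 0.018, -0.002]
wrist_force: [-0.3, 0.0, 0.5]
finger_gap: 0.4
scene 190 ((609.9338989257812, 25.185991287231445), (11.953495979309082, 95.1695327758789), 2.255321741104126) -88.54962
-60 [623.72281256 625.57718058 773.89898758 774.95239543]
-30 [623.78797266 626.37203801 772.63938505 773.52889336]
0 [613.10792493 613.69130716 772.34083801 773.45015982]
110 [527.68790795 530.02553405 676.58283029 678.04568927]
140 [526.53181719 527.35920991 674.98915544 677.31217956]
170 [524.76269979 527.21237439 674.72135473 675.70745423]
side 116 ((609.9116821289062, 25.698104858398438), (9.166492462158203, 97.85309600830078), 1.5369374752044678) -87.65508
-60 [624.49584929 626.00082223 773.27690499 775.44803114]
-30 [609.33924242 624.10775553 770.08919576 773.38962138]
0 [606.07615611 607.0314703  769.13927177 773.54251818]
110 [527.24380659 530.55746838 672.46599226 675.47895893]
140 [526.65023829 528.16640048 674.38634386 676.46810808]
170 [525.93454678 529.87100199 667.18770013 675.78786929]
```

View pics/scene7.png

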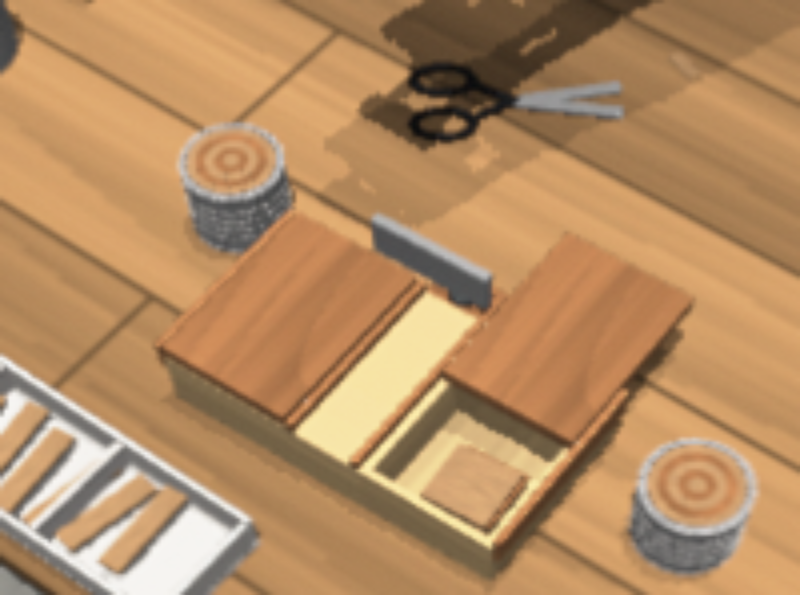

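View pics/side7.png

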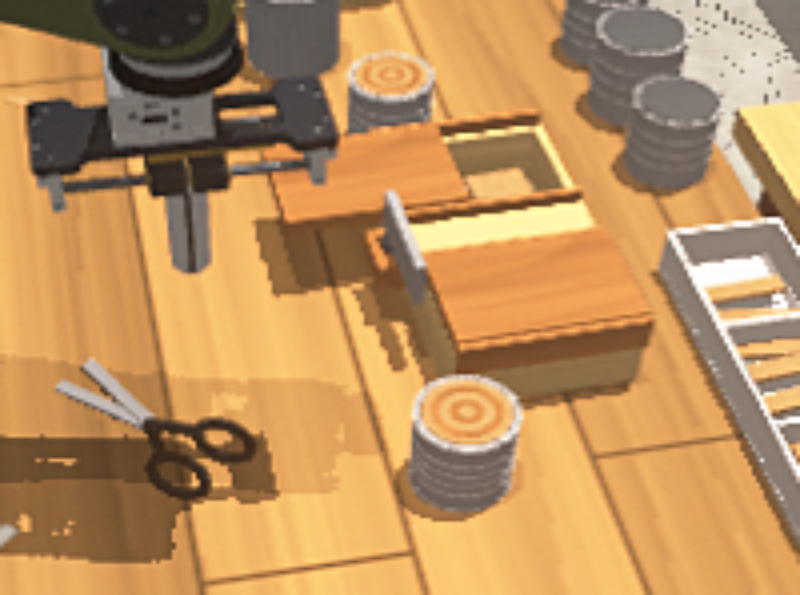

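The catch lies parallel to the box front, across the shut right lid. The left lid, scissors and tins haven't moved, and the arm is clear of everything.

```bash
python3 -c "
from cell import order
print(order.sign_off())"
```

```text
the job is handed in; nothing more can be done
None
```

The tin was in the right bay. With the closed fingertips I pushed that lid shut, then swung the catch round across its front, and handed the job in at about 7 s of the 48 s.

- **Lid:** It came up against its stop at about 30 N. Its edges then measured x ≈ 624 and 773 mm, flush with the box.
- **Catch:** It reached its stop at about 46 N. Both cameras put it within about 1° of the box's y direction.
- **Surroundings:** The left lid's near edge stayed at about 527 mm, within 1–2 mm of where it started. The nearby tins and the scissors look unmoved in the pictures, and the arm was clear of everything at the end.

No check failed or disagreed. I did not measure the tin under the shut lid again. The bystanders further off I did not check individually, but the arm never went near them.

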